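# Snap the last blanking cap onto the test header and keep it pressed home

### The job

The pipe test header must be blanked off before it is pumped up, and one of its three outlets is still bare. Pick up the loose orange cap, set it mouth down over the bare steel spigot and press straight down until you feel it click past the sprung balls, then keep pressing after the force falls away until the cap is fully home with the rubber seal squeezed down. Finish still gripping the cap and pushing down firmly, so that a helper can slide in its locking clip; the seal lifts the cap again if you let up, so do not let go, and leave everything else on the bench where it is.

Things in the scene. Friction and masses are not known exactly. Their poses are not given: they have to be found in the camera images.
- cap: Loose orange plastic blanking cap, mouth down on the bench in front of the header; round, so yaw is free; about 45 g. Origin at the centre of its mouth, z up. 44 mm tall: smooth collar 40 mm across from 0 to 20 mm, above it a ribbed grip 32 mm across. Inside: mouth 33 mm, lip of 26 mm bore at 5 to 7 mm, ball groove 33 mm across up to 19 mm, 26 mm bore, flat roof at 30 mm.
- cap_grip (a point): Point on the axis of the loose cap 32 mm above its mouth, midway up the ribbed 32 mm grip. Pinch the grip from above with the fingertips just above the collar's shoulder, which is 4 mm wide and lies 12 mm below this point; fingertips that rest on it cannot slip when pushing down.
- outlet_seat (a point): On the axis of the bare outlet, at the height of the cap's mouth when fully home, about 80 mm above the bench; z up. The bare outlet may be any of the header's three; the others carry fixed orange caps. Its steel spigot is 23 mm across and rises 30 mm above this point (last 5 mm tapered to 17 mm), where it meets the cap's roof: a hard stop. The cap must come down over it from above.
- outlet_balls (a point): On the axis of the bare spigot, 14 mm above outlet_seat, level with four sprung steel balls that stand out to 31 mm across. The cap meets them with its mouth about 14 mm above outlet_seat; the push rises to some 7 to 12 N; with the mouth 10 to 7 mm above outlet_seat they snap into the groove, the force falls (the click) and they even draw the cap down for a few mm.
- seal (a joint): Squeeze of the black rubber seal ring at the foot of the bare spigot, in m: 0 free (its top 4 mm above outlet_seat), about 0.004 with the cap fully home. It pushes back like a spring of about 3.2 N per mm, about 14 N when fully squeezed, and lifts the cap some millimetres if the push stops.
- test_header: Fixed test header: plywood base 80 x 262 x 15 mm with a steel bar 34 mm thick along its y axis, three outlets on top in a row (y = -76, 0, +76 mm), a gauge at the +y end (top 113 mm above the bench), a red-levered valve at the -y end. Origin: centre of the base's underside; x across the bar, away from the robot at yaw 0. The fitted caps reach 124 mm above the bench.
- spray_oil: Bystander: aerosol can with an orange top, 58 mm across and 235 mm tall, standing; origin at the centre of its underside.
- tape_measure: Bystander: black and yellow tape measure, 73 x 92 x 33 mm, lying on the bench; origin at the centre of its underside.
- marker: Bystander: black felt marker, 134 mm long, 15 mm thick, lying on the bench; origin at the centre of its underside.
- screwdriver: Bystander: red screwdriver, 210 mm long, 27 mm thick, lying left of the header; origin at the centre of its underside.
- grey_tee: Bystander: grey pipe tee, 58 x 82 x 35 mm, lying at the front right; origin at the centre of its underside.
There are look-alikes about, which are no part of the job. What is shaped like the cap but blue or green is not meant.

How it is judged (in metres and radians):
On the way, in this order (a step that is already met when the one before it is completed fails the run):
1. the cap has been lifted clear of the bench in the fingers (height (world z) of cap above 0.06 m and contact force between the fingers and cap above 1 N), for 0.1 s.
2. the cap has snapped past the balls onto the bare spigot (z of cap in the frame of outlet_seat below 0.005 m and horizontal distance between cap and outlet_seat below 0.004 m), for 0.1 s.
At the end, for the whole second after the job is handed in: The cap sits on the bare spigot, within 4 mm of its axis and 0.1 rad of straight, its mouth no more than 1.5 mm above the fully home height, the seal squeezed by at least 2.6 mm, still and with the fingers still gripping it and pushing (more than 3 N between fingers and cap) (z of cap in the frame of outlet_seat below 0.0015 m and horizontal distance between cap and outlet_seat below 0.004 m and angle between the z axis of cap and the z axis of outlet_seat, either way round below 0.1 rad and value of joint seal above 0.0026 m and contact force between the fingers and cap above 3 N and linear speed of cap below 0.02 m/s); the arm keeps its last pose, push and grip.
It fails at once if a bystander on the bench is moved by more than 20 mm (distance of any of spray_oil, tape_measure, marker, screwdriver, grey_tee from where it was at the start of the episode above 0.02 m).
It also fails if it takes over 54 s, if anything falls off the work surface, if the arm or the gripper's body presses on something with over 40 N, if the wrist force passes 120 N, or if a joint passes its speed limit or range.

### The arm

A 6-joint arm with a two-finger parallel gripper is mounted at the origin on a cart in front of the work surface, level with it; the furniture and walls round the work are solid. World frame = base frame: x ahead of the robot, y to its left, z up, the work surface at z = 0. Lengths are in m, angles in degrees, forces in N, time in s.
With the tool pointing down it reaches from about 0.325 to 0.875 m from the base axis. Payload 4.4 kg.
Tool frame: the origin (TCP) lies between the finger pads; the fingertips stand 11 mm ahead of it and the grasp point (between the pads) lies 8 mm behind it (manip.finger_overhang is the distance from the TCP to the fingertips, in m); z points along the fingers, y is the line along which they close (so a half turn about z gives the same grasp; the last joint's range is limited). The gripper opens to 85 mm and grips with 20 to 120 N. Pads are 22 mm wide; open, the fingers measure 114 mm over their backs; the gripper's body (76 mm by 85 mm) begins 54 mm behind the grasp point. The pads swing forward as they close: fully open they stand 13 mm farther back than shut.
Start: joints at [61.392, 11.837, 88.321, -0, 79.842, -8.623], TCP at [0.197, 0.54, 0.242] pointing down, gripper open.
Joint ranges: [-156.59, 156.59], [-49.26, 127.26], [12.9, 141.05], [-63.56, 243.56], [4.71, 150.69], [-161.64, 161.64]. Speed limits (degrees/s): [159.86, 159.86, 180, 180, 180, 180].

### API

Orientations are given as [roll, pitch, yaw] about the fixed x, y, z axes, in that order (R = Rz(yaw) Ry(pitch) Rx(roll)).
In Python, from cell import manip, status, viewer gives the robot as it stands. Calls block until the motion is done:
- manip.goto(position, orientation): joint-space move of the TCP to a pose.
- manip.line_to(position, attitude=None, speed=0.15, stop_force=None): straight line of the TCP; attitude=None keeps the orientation; speed is the mean speed in m/s. With stop_force (N) it stops when the force on the tool has changed by that much, and returns True; else False.
- manip.move_joints(angles): joint-space move.
- manip.gripper_to(opening): finger opening in m; the grip force is fixed at half the most; returns when the fingers have stopped.
- manip.sleep(seconds).
- manip.inverse_kinematics(position, orientation): joint angles nearest the present ones, or None.
- status.sense(): the state.
- viewer.grab_frame(name): name is "side" or "top"; returns a dict with "img" (480x640x3 uint8, red, green, blue), "intrinsics" (3x3 intrinsics, pixels), "pose" (4x4, takes a point from camera to world coordinates). Camera axes: x right, y up, looking along -z (the intrinsics and any distortion apply to the point x, -y, -z); pixel columns grow to the right and rows downward; lengths in m; the calibration is good to about 2 mm. A picture is of the moment at which its call begins. There is no depth.
A pose or a line that the arm cannot do raises manip.MotionError and nothing moves.
- manip.hand_in(): hands the job in; it is judged then, once.
The state is a dict: "time_s": time; "q": joint angles; "qd": joint speeds; "joint_efforts": joint torques, N m; "ee_pos": TCP position; "tool_rot": TCP orientation; "contact_force": force on the tool from outside, world axes, zero at the start; "moment": the same for the moment, N m; "opening": finger opening in m; "grip_force": force on a finger pad.
Only numpy, scipy, OpenCV 4.12 (cv2) and the standard library are available. Lean on these libraries where they do the work, as an engineer would, in place of code of your own. Each camera call takes 0.05 s, during which the arm holds its last target. There are 200 camera calls.

## Working session

There is one attempt and no reset: what is moved stays moved. The work goes in short steps, each a Python script; the robot and the scene stay as the last script left them, time stands still between calls to the robot, and variables do not carry over. Pictures are saved under pics/ and viewed, at most 10 in all, crops included, and the job is handed in when it is done.

```bash
mkdir -p pics; cat > h.py <<'E'
import numpy as np, cv2
from cell import manip, status, viewer
def grab(n,save=None):
    f=viewer.grab_frame(n)
    if save: cv2.imwrite('pics/'+save,f["img"][:,:,::-1])
    return f
def ray(f,u,v):
    K=np.array(f["intrinsics"]);T=np.array(f["pose"])
    d=np.linalg.inv(K)@[u,v,1]; d=T[:3,:3]@[d[0],-d[1],-d[2]]
    return T[:3,3],d
def onplane(f,u,v,z):
    o,d=ray(f,u,v); return o+d*(z-o[2])/d[2]
def proj(f,p):
    K=np.array(f["intrinsics"]);T=np.array(f["pose"])
    c=T[:3,:3].T@(np.array(p)-T[:3,3]); c=K@[c[0],-c[1],-c[2]]; return c[:2]/c[2]
E
python3 - <<'E'
from h import *
for n in("top","side"):
    f=grab(n,n+"0.png"); print(n,{k:v for k,v in f.items() if k!="img"})
s=status.sense(); print(s["time_s"],s["tool_rot"],s["opening"],manip.finger_overhang)
E
```

```text
top {'intrinsics': array([[478.71638768,   0.        , 324.38648013],
       [  0.        , 478.71638768, 234.99744766],
       [  0.        ,   0.        ,   1.        ]]), 'pose': array([[ 0.00350839,  0.98580008, -0.16788653,  0.32650658],
       [-0.99987326,  0.00606534,  0.01471983,  0.26416846],
       [ 0.01552909,  0.16781361,  0.98569642,  1.11384758],
       [ 0.        ,  0.        ,  0.        ,  1.        ]])}
side {'intrinsics': array([[550.08949342,   0.        , 317.08618451],
       [  0.        , 550.08949342, 236.44109075],
       [  0.        ,   0.        ,   1.        ]]), 'pose': array([[ 0.80753237,  0.35766689, -0.46900519, -0.05452536],
       [-0.58975246,  0.50194546, -0.63264745, -0.52905602],
       [ 0.00913798,  0.78748026,  0.61627213,  0.85649856],
       [ 0.        ,  0.        ,  0.        ,  1.        ]])}
0.1 [-1.79878407e+02 -1.89382587e-02  1.60018963e+02] 0.08558319243788602 0.011
```

View pics/top0.png

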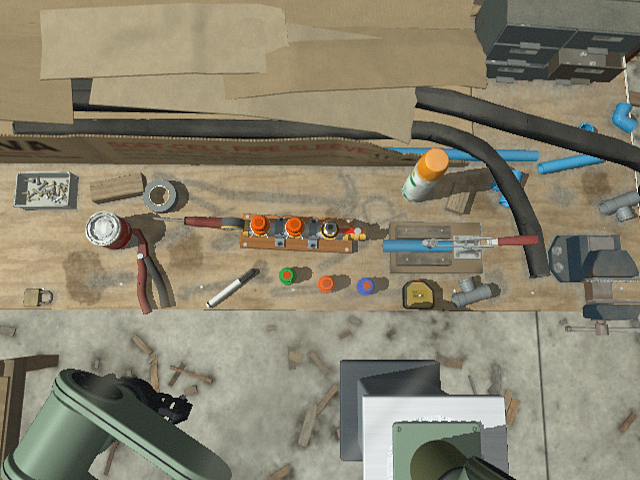

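View pics/side0.png

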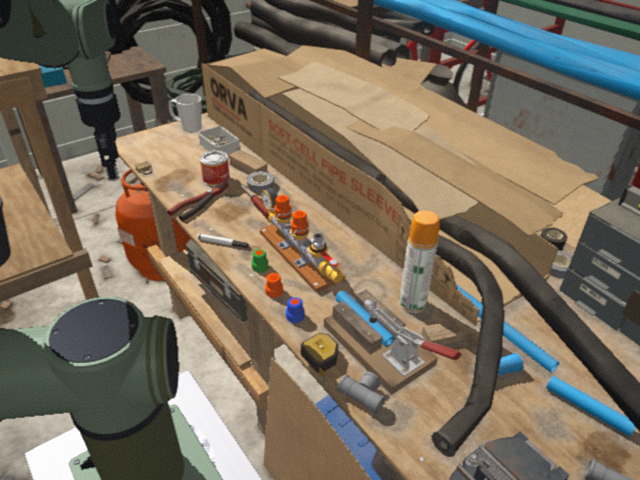

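Top view: the loose orange cap is at (326,284). Look-alikes are the green cap (287,275), the blue cap (365,286), the fitted orange caps (259,226) and (294,227), and the spray top (433,163). The bare spigot is at (330,230), next to the red valve. By the description I choose the cap at (326,284); in the side view it is at (274,285), with the spigot at (318,242). Next I check this in a close crop and measure.

```bash
cat > m.py <<'E'
from h import *
def orange(f,u,v,r=18):
    hsv=cv2.cvtColor(f["img"],cv2.COLOR_RGB2HSV)
    m=cv2.inRange(hsv,(3,150,90),(16,255,255)); w=np.zeros_like(m); w[v-r:v+r,u-r:u+r]=255; m&=w
    c=max(cv2.findContours(m,0,2)[0],key=cv2.contourArea)
    return c[:,0,:]
def tri(f,a,g,b):
    o1,d1=ray(f,*a);o2,d2=ray(g,*b)
    s=np.linalg.lstsq(np.c_[d1,-d2],o2-o1,rcond=None)[0]
    p,q=o1+s[0]*d1,o2+s[1]*d2
    return (p+q)/2,np.linalg.norm(p-q)
E
python3 - <<'E'
from m import *
t=grab("top");s=grab("side")
for n,a,b in(("loose",(326,284),(274,285)),("fit1",(259,226),(283,206)),("fit2",(294,227),(300,222))):
    A=orange(t,*a);B=orange(s,*b)
    ca=(A.min(0)+A.max(0))/2; cb=(B.min(0)+B.max(0))/2
    print(n,A.min(0),A.max(0),B.min(0),B.max(0),*[x.round(4) for x in tri(t,ca,s,cb)])
def crop(f,u,v,r,k=6): return cv2.resize(f["img"][v-r:v+r,u-r:u+r],(400,400),interpolation=cv2.INTER_CUBIC)
im=np.hstack([crop(t,318,258,45),crop(s,295,250,55)])
cv2.imwrite("pics/crop1.png",im[:,:,::-1])
E
```

```text
loose [318 276] [334 292] [265 272] [282 297] [0.3996 0.2437 0.0227] 0.0005
fit1 [242 214] [268 234] [274 195] [290 215] [0.5241 0.3978 0.0986] 0.0036
fit2 [286 217] [303 236] [282 210] [307 231] [0.5117 0.315  0.1088] 0.0089
```

View pics/crop1.png

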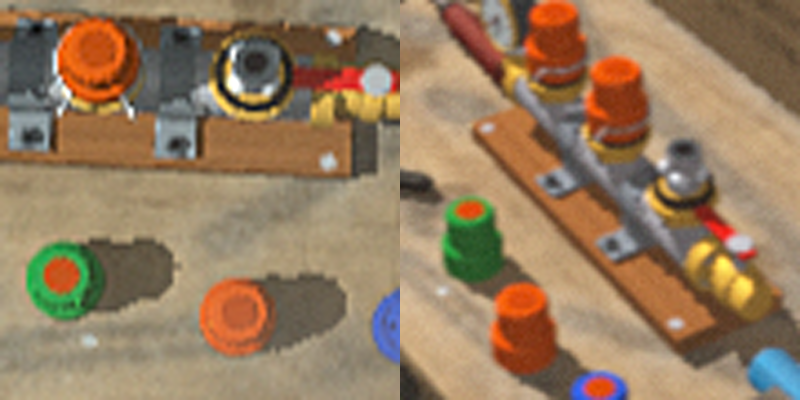

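The crop confirms it: the loose cap is plain orange all over at (326,284), while the green and blue ones only have orange tops. The bare spigot is the outlet by the valve, with its top near (331,227) in the top view and (318,236) in the side view. I'll enlarge the spigot to localise it.

```bash
python3 - <<'E'
from m import *
t=grab("top");s=grab("side")
for a,b in(((330.5,227.3),(318,236)),): print(*tri(t,a,s,b), onplane(t,*a,.11),onplane(s,*b,.11))
def crop(f,u,v,r): return cv2.resize(f["img"][v-r:v+r,u-r:u+r],(400,400),interpolation=cv2.INTER_NEAREST)
im=np.hstack([crop(t,330,230,16),crop(s,318,243,16)])  # 12.5x
for k in range(0,800,50): im[::4,k]=255; 
for k in range(0,400,50): im[k,::4]=255
cv2.imwrite("pics/crop2.png",im[:,:,::-1])
E
```

```text
[0.51443317 0.23596922 0.11153521] 0.0011054405852283962 [0.51422485 0.23619051 0.11      ] [0.51615795 0.23738317 0.11      ]
```

View pics/crop2.png

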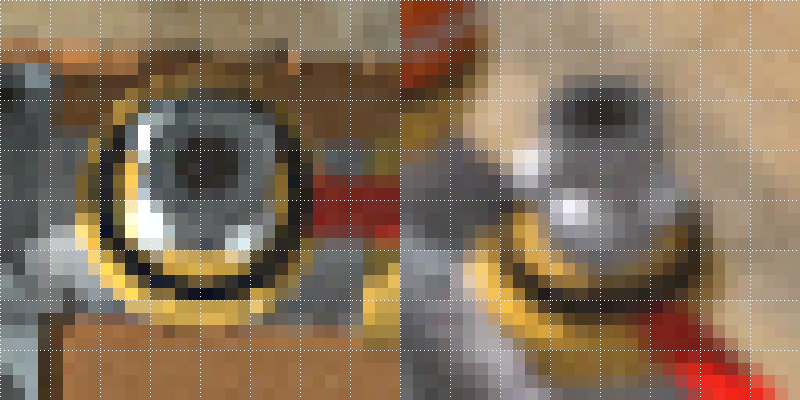

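The spigot bore is at top (330.0,226.5) and side (318.1,235.0). The seal ring is centred at top (330.0,229.0) and its horizontal centre in the side view is 317.6. Next I triangulate, then grasp. I'll centre the cap between the fingers and choose the closing direction to clear the neighbouring fitted cap.

```bash
python3 - <<'E'
from m import *
t=grab("top");s=grab("side")
a,b=(330.0,226.5),(318.1,235.0)
print(*tri(t,a,s,b), onplane(t,*a,.11),onplane(s,*b,.11),"ring",onplane(t,330.,229.,.084))
p,q=onplane(t,294,227,.124),onplane(t,259,226,.124); print(p,q)
for yaw in(0,90,60,-90,180,150,120):
  for P in((.3996,.2437,.12),(.515,.236,.2)):
    j=manip.inverse_kinematics(P,[180,0,yaw]); print(yaw,None if j is None else np.round(j,0))
E
```

```text
[0.51574085 0.23715143 0.11302306] 0.0007955038997736288 [0.51595473 0.23726032 0.11      ] [0.51845832 0.24015038 0.11      ] ring [0.51529707 0.23655482 0.084     ]
[0.5117563  0.31331318 0.124     ] [0.51342089 0.38677454 0.124     ]
0 [ 21.   7. 110.  -0.  63. 111.]
0 [ 16.  13.  92.  -0.  75. 106.]
90 [ 21.   7. 110.  -0.  63.  21.]
90 [16. 13. 92. -0. 75. 16.]
60 [ 21.   7. 110.  -0.  63.  51.]
60 [16. 13. 92. -0. 75. 46.]
-90 [  21.    7.  110.    0.   63. -159.]
-90 None
180 [ 21.   7. 110.   0.  63. -69.]
180 [ 16.  13.  92.   0.  75. -74.]
150 [ 21.   7. 110.   0.  63. -39.]
150 [ 16.  13.  92.   0.  75. -44.]
120 [ 21.   7. 110.  -0.  63.  -9.]
120 [ 16.  13.  92.   0.  75. -14.]
```

```bash
python3 - <<'E'
from m import *
R=[180,0,90]
manip.goto([.3996,.2437,.13],R); manip.gripper_to(.06)
manip.line_to([.3996,.2437,.034],speed=.1,stop_force=8)
st=status.sense(); print(st["ee_pos"],st["contact_force"],st["time_s"])
manip.gripper_to(.0)
st=status.sense(); print(st["opening"],st["grip_force"],st["contact_force"])
manip.line_to([.3996,.2437,.2],speed=.12)
manip.line_to([.5155,.2370,.2],speed=.12)
t=grab("top","t3.png");s=grab("side","s3.png")
st=status.sense(); print(st["opening"],st["grip_force"],st["ee_pos"],st["time_s"])
e=st["ee_pos"]; 
u,v=proj(t,[e[0],e[1],e[2]-.02]);x,y=proj(s,[e[0],e[1],e[2]-.02]);print(u,v,x,y)
def crop(f,u,v,r): u,v=int(u),int(v);return cv2.resize(f["img"][v-r:v+r,u-r:u+r],(400,400),interpolation=cv2.INTER_CUBIC)
cv2.imwrite("pics/crop3.png",np.hstack([crop(t,u,v,50),crop(s,x,y,50)])[:,:,::-1])
E
```

```text
[0.40024636 0.24394113 0.03456625] [ 0.64631644  0.95483798 -0.15484513] 3.2917
0.030386334889345855 59.33005817234516 [-0.33198787 -0.67693378  5.56235072]
0.030249400921466652 59.301686799153686 [0.51479275 0.23715998 0.19999815] 6.4167
331.00246349158886 220.5550107810061 317.87845866570615 210.32006549501457
```

View pics/crop3.png

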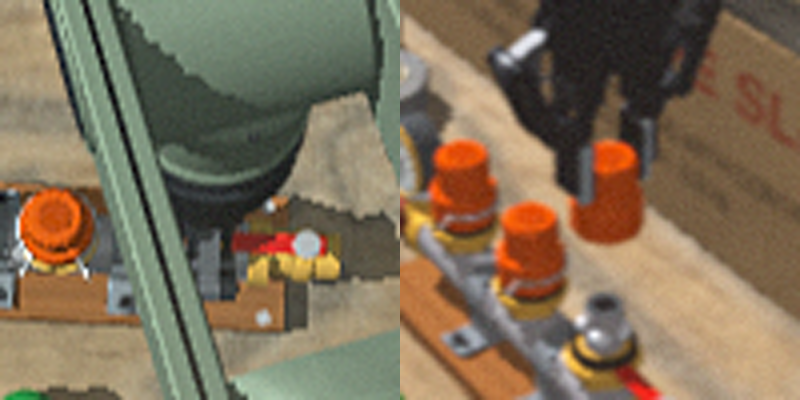

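The side crop shows the cap upright in the fingers, with its collar bottom around (318,219) and the spigot below it. The arm hides the top view. I'll lower the cap to just above the spigot and check its offset in the side view.

```bash
python3 - <<'E'
from m import *
manip.line_to([.5155,.2370,.162],speed=.1); manip.sleep(.3)
s=grab("side"); e=np.array(status.sense()["ee_pos"]); print(e)
zm=e[2]-.032  # mouth height approx: tips on shoulder -> tip=mouth+20, TCP=tip+11..13
th=np.linspace(0,2*np.pi,90)
pts=np.array([proj(s,[e[0]+.02*np.cos(a),e[1]+.02*np.sin(a),zm+h]) for a in th for h in(0,.02)])
print("pred",pts.min(0),pts.max(0))
u,v=proj(s,[e[0],e[1],zm+.01]).astype(int)
A=orange(s,u,v,20); A=A[A[:,1]>v]; print("meas",A.min(0),A.max(0))
rows=[(r,A[A[:,1]==r][:,0].min(),A[A[:,1]==r][:,0].max()) for r in sorted(set(A[:,1]))]; print(rows)
print("spigot pred",proj(s,[.5155,.237,.11]),"meas 318.1 235.0")
def crop(f,u,v,r): return cv2.resize(f["img"][v-r:v+r,u-r:u+r],(600,600),interpolation=cv2.INTER_CUBIC)
cv2.imwrite("pics/crop4.png",crop(s,u,v+5,30)[:,:,::-1]);print(u-30,v-25)
E
```

```text
[0.51588415 0.23711097 0.16262609]
pred [308.89745888 215.84139673] [327.42924172 234.27869412]
meas [309 225] [327 234]
[(np.int32(225), np.int32(311), np.int32(315)), (np.int32(226), np.int32(313), np.int32(313)), (np.int32(228), np.int32(310), np.int32(310)), (np.int32(229), np.int32(309), np.int32(327)), (np.int32(230), np.int32(326), np.int32(326)), (np.int32(231), np.int32(326), np.int32(326)), (np.int32(232), np.int32(312), np.int32(325)), (np.int32(233), np.int32(314), np.int32(323)), (np.int32(234), np.int32(316), np.int32(321))]
spigot pred [317.86183473 236.19389454] meas 318.1 235.0
288 199
```

View pics/crop4.png

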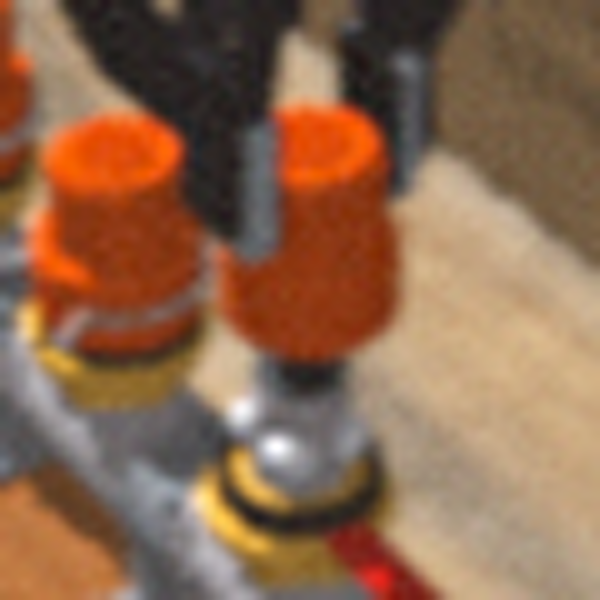

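The held cap matches the kinematic prediction within half a pixel: bottom v 234 against 234.3, u 318 against 318.2. It sits centred above the spigot, so I press.

```bash
python3 - <<'E'
from m import *
x,y=.5158,.2373
def rep(n=""):
    s=status.sense(); print(n,np.round(s["ee_pos"],4),np.round(s["contact_force"],1),round(s["opening"],4),round(s["time_s"],2))
manip.line_to([x,y,.150],speed=.05); manip.sleep(.2); rep("above")
for z in(.138,.130,.126,.123,.121,.119,.117,.115,.113,.111):
    h=manip.line_to([x,y,z],speed=.015,stop_force=20); rep((z,h))
    if h: break
E
```

```text
above [0.516  0.2373 0.1502] [-0.  -0.6 -0.4] 0.0302 7.89
(0.138, False) [0.5159 0.2373 0.1381] [0.  0.3 0.5] 0.0303 8.84
(0.13, False) [0.5154 0.2375 0.1298] [-1.8  0.9 -0.1] 0.0303 9.53
(0.126, False) [0.5156 0.2376 0.127 ] [-4.1  0.7  6. ] 0.0305 9.94
(0.123, False) [0.5156 0.2377 0.1241] [-4.4  0.4  5.4] 0.0299 10.29
(0.121, False) [0.5147 0.2372 0.1192] [-0.   2.4 -7.8] 0.0303 10.57
(0.119, False) [0.5149 0.2373 0.1184] [-4.2  1.8 -3. ] 0.0302 10.86
(0.117, False) [0.5157 0.2373 0.1176] [-4.8  1.7  1.9] 0.0304 11.14
(0.115, False) [0.5161 0.2374 0.1168] [-6.3  0.9  5.9] 0.0305 11.43
(0.113, False) [0.5162 0.2374 0.1155] [-8.2 -0.4 10.5] 0.03 11.71
(0.111, False) [0.5162 0.2374 0.115 ] [-10.6  -0.4  17.8] 0.0299 11.99
```

The click came at about z 0.121, and the force is now rising on the seal. I keep pressing, easing x slightly.

```bash
python3 - <<'E'
from m import *
x,y=.5150,.2372
def rep(n=""):
    s=status.sense(); print(n,np.round(s["ee_pos"],4),np.round(s["contact_force"],1),round(s["opening"],4),round(s["time_s"],2)); return s
for z in(.110,.109,.108,.107,.106,.105,.104):
    manip.line_to([x,y,z],speed=.01); manip.sleep(.15)
    if rep(z)["contact_force"][2]>32: break
manip.sleep(1); rep("hold")
s=grab("side"); t=grab("top")
def crop(f,u,v,r): return cv2.resize(f["img"][v-r:v+r,u-r:u+r],(600,600),interpolation=cv2.INTER_CUBIC)
cv2.imwrite("pics/crop5.png",crop(s,312,236,30)[:,:,::-1])
E
```

```text
0.11 [0.5162 0.2374 0.115 ] [-10.8  -2.   20.6] 0.0302 12.42
0.109 [0.5162 0.2374 0.1149] [-12.7  -1.1  25.3] 0.0302 12.82
0.108 [0.5162 0.2374 0.1149] [-15.9  -3.   30.3] 0.0301 13.22
0.107 [0.5163 0.2375 0.1149] [-18.   -4.3  35.4] 0.0301 13.62
hold [0.5162 0.2375 0.1149] [-17.7  -4.2  34.2] 0.03 14.62
```

View pics/crop5.png

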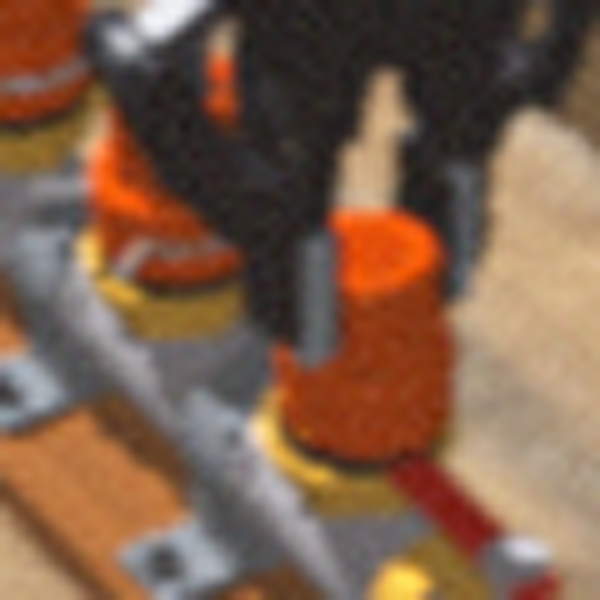

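The side crop shows the cap down on its seal like its fitted neighbour. TCP height stayed at 0.1149 from about 20 N to 35 N, which indicates the hard stop. I relieve the side load a little, confirm the height and hand in.

```bash
python3 - <<'E'
from m import *
for x in(.5135,.512):
    manip.line_to([x,.2366,.107],speed=.01); manip.sleep(.4)
    s=status.sense(); print(np.round(s["ee_pos"],4),np.round(s["contact_force"],1),s["grip_force"])
f=s["contact_force"][2]
if s["ee_pos"][2]<.1152 and 22<f<39: print(manip.hand_in())
E
```

```text
[0.5162 0.2374 0.1149] [-14.3  -1.8  32. ] 64.1224855184555
[0.5161 0.2374 0.1149] [-10.8  -2.5  28.3] 63.79235769622028
the job is handed in; nothing more can be done
None
```

The orange cap clicked onto the bare spigot by the valve and was pressed to its hard stop; I handed the job in with the arm still gripping it and pushing down with about 28 N, and the verdict was not reported.

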